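# Clamp a glued clarinet barrel in the bench screw press

## Robot

A 6-joint arm with a two-finger parallel gripper is mounted at the origin on the work surface. World frame = base frame: x ahead of the robot, y to its left, z up, the work surface at z = 0. Lengths are in mm, angles in rad, forces in N, time in s.
With the tool pointing down it reaches from about 275 to 750 mm from the base axis. Payload 10.2 kg.
Tool frame: the origin (TCP) lies midway between the tips of the shut fingers; the grasp point (between the pads) lies 19 mm behind it; z points along the fingers, y is the line along which they close (so a half turn about z gives the same grasp; the last joint's range is limited). The gripper opens to 85 mm and grips with 20 to 120 N. Pads are 22 mm wide; open, the fingers measure 114 mm over their backs; the gripper's body (76 mm by 85 mm) begins 54 mm behind the grasp point. The pads swing forward as they close: fully open they stand 13 mm farther back than shut.
Start: joints at [-1.567, 0.313, 1.498, -0, 1.331, -0.223], TCP at [118.038, -511.564, 231.294] pointing down, gripper open.
Joint ranges: [-2.94, 2.94], [-0.97, 2.17], [0.19, 2.56], [-1.23, 4.37], [0.02, 3.11], [-2.88, 2.88]. Speed limits (rad/s): [2.39, 2.39, 3.01, 3.14, 3.14, 3.14].

## Interface

Orientations are given as a unit quaternion [w, x, y, z].
In Python, from rig import sense, capture, finish_job, find_in, place_of gives the robot as it stands. The module is installed in compiled form; this text tells all that it offers.
- The arm moves only by the shell command python3 -m jog 'ROWS' [FORCE]. ROWS is JSON, a list of rows, each an object of numbers: "tx", "ty", "tz": the shift along the tool's x, y, z in mm; "ax", "ay", "az": the turn, a rotation vector about the tool's x, y, z in rad; "jaw": the closure, from -1 (fully open) to 1 (shut), so that 0 is half open. In form: [{"tx": .., "ty": .., "tz": .., "ax": .., "ay": .., "az": .., "jaw": ..}, ...]. A call has 1 to 5 rows; each row shifts and turns the commanded pose from where the row before left it, along the tool's axes as they then stand; what a row does not reach is not made up. A row lasts 1/8 s, in which the tool goes at most 62.5 mm and 10.7 degrees, less where a joint would pass 70% of its speed; a pose out of reach is approached as far as the arm can. A call with a gripper value outside its range is refused whole. The fingers move at their own pace and stop on an object; FORCE is the grip in N (left out, the last holds). Time passes only in rows, so rows that do not move let the fingers close. It gives the time, the measured TCP pose, the force, the opening and the grip force at its end, in the units of the state.
- sense(): the state, without advancing time (a new reading comes with each control period).
- capture(name): name is "scene" or "side" or "wrist"; returns a dict with "color" (400x640x3 uint8, red, green, blue), "depth" (400x640 float32, mm along the optical axis (not along the pixel's ray), 0 where there is no reading), "fx", "fy", "cx", "cy" (pixels), "camera_from_world" (4x4, takes a point from world to camera coordinates); the wrist camera has in their place "mount" (4x4, takes a point from camera to tool coordinates, whose origin is the TCP and whose axes are the flange's). Camera axes: x right, y up, looking along -z (the intrinsics and any distortion apply to the point x, -y, -z); pixel columns grow to the right and rows downward; lengths in mm; the calibration is good to about 2 mm. A picture is of the moment at which its call begins: read the wrist's pose just before it.
- finish_job(): hands the job in; it is judged then, once.
Trained networks look in the newest picture that a camera, given by its name, has taken for a name from the list of things; names that differ only in an ending like _2 or _b are one class to them, and where a whole thing is asked for, a point or a joint stands for the part that bears it (a point fixed in the world has none). Each returns a list of dicts, best first, with "conf" (0 to 1); they miss things now and then, are a little off and sometimes report something else, mostly with a low value. They report only what shows in the picture. A call takes as long as a camera call.
- find_in(query, camera): "centre" ([column, row] in pixels, amid what is visible of it).
- place_of(query, camera): "centre" ([column, row] in pixels: a listed point, or the origin of a listed thing).
The state is a dict: "time_s": time; "joints": joint angles; "dq": joint speeds; "tau": joint torques, N m; "eef_pos": TCP position; "ee_rot": TCP orientation; "force": force on the tool from outside, world axes, zero at the start; "wrist_torque": the same for the moment, N m; "grip_width": opening from 0.0 (shut) to 1.0 (fully open); "grip_force": force on a finger pad.
Only numpy, scipy, OpenCV 4.12 (cv2) and the standard library are available. Lean on these libraries where they do the work, as an engineer would, in place of code of your own. Each camera call takes 0.05 s, during which the arm holds its last target. There are 200 camera calls.

## Task

The clarinet barrel standing in the press's shuttle has a freshly glued end ring that must be clamped while it sets. Push the shuttle fully home under the screw, wind the crank clockwise (seen from above) until the sprung foot just touches the barrel, then give it a quarter of a turn more and no further, and leave it clamped like that. Do not disturb the other things on the bench.

Things in the scene. Friction and masses are not known exactly. Their poses are not given: they have to be found in the camera images.
- press: Grey bench screw press, fixed: base plate 300 x 190 x 20 mm, two columns 22 mm thick at local y = +-78 mm, cross beam 50 x 195 mm, underside 165 mm and top 195 mm above the bench (nuts on it up to 207). Origin: on the bench straight under the screw's axis. Local +x is the way the shuttle goes home; the base reaches from x = -205 to +95 mm. z up.
- shuttle: Aluminium slide plate in the press base, 205 x 60 mm, with a cup carrying the black barrel (33 mm across, metal ring on top). About 3 N friction; stays where left. Origin: plate underside below the cup's centre; its x in the press frame is 0 home against a hard stop, down to -75 mm pulled out. The barrel's height differs by piece and is not measured: top 102 to 112 mm above the bench.
- shuttle_post (a point): Upright round dark steel post, 20 mm across, on the shuttle's outer end, 155 mm from the cup's centre towards local -x; the push-pull handle. This point lies on its axis 65 mm above the bench; the post's top is 86 mm and the plate's top 34 mm above the bench.
- ram: Vertical steel screw of the press. Origin: centre of the underside of its 32 mm foot, unloaded: 120 mm above the bench with the crank at 0, coming down 12 mm per clockwise turn. The foot is sprung with preload: at first touch it presses at once with about 110 N, then 37 N more per mm, so 220 N a quarter turn after touching. The screw holds itself when let go.
- crank (a joint): Turn of crank and screw in rad, growing clockwise seen from above, 0 (top) to 15. At 0 the grip lies 55 mm from the screw's axis towards the press's local -x. Kept turning, friction alone takes about 10 N at the grip (less is read at a standstill); the touch adds about 4 N at once, and the quarter turn after it some 4 N more (about 18 N in all).
- crank_grip (a point): Black upright cylindrical grip on the crank arm, 18 mm across, 46 mm tall, spinning freely on its pin, 55 mm from the screw's axis. This point lies on its axis, 18 mm below its top and 28 mm above its lower end (the arm's top is just below that); 286 mm above the bench with the crank at 0, going down 12 mm a turn.
- screwdriver: Bystander: wooden-handled screwdriver, 200 mm long, lying by the press. Origin under its middle.
- tape: Bystander: black roll of tape, 80 mm across, 18 mm high, by the press. Origin at the centre of its underside.
- bell: Bystander: black clarinet bell standing on its wide end, 76 mm across, 100 mm tall. Origin at the centre of its underside.
- spare_barrel: Bystander: loose black barrel standing on the bench, 33 mm across, 64 mm tall. Origin at the centre of its underside.
- jar: Bystander: small amber jar, 56 mm across, 75 mm tall. Origin at the centre of its underside.
- mallet: Bystander: wooden mallet, 260 mm long, lying. Origin under its middle.

How it is judged (in metres and radians):
On the way, in this order (a step that is already met when the one before it is completed fails the run):
1. the shuttle is fully home (within 3 mm) with the foot not yet touching (x of shuttle in the frame of press above -0.003 m and contact force between ram and shuttle below 1 N), for 0.2 s.
2. the foot touches the barrel (contact force between ram and shuttle above 20 N), for 0.05 s.
At the end, for the whole second after the job is handed in: The shuttle is home within 3 mm and the foot clamps the barrel with 181 to 259 N, which is a quarter of a turn past touching, give or take 30 degrees; the crank is let go and still (x of shuttle in the frame of press above -0.003 m and contact force between ram and shuttle between 181 and 259 N and velocity of joint crank between -0.05 and 0.05 rad/s).
It fails at once if the barrel is overclamped: more than 290 N, some 145 degrees past touching (contact force between ram and shuttle above 290 N).
It fails at once if a bystander is moved by more than 40 mm (distance of any of screwdriver, tape, bell, spare_barrel, jar, mallet from where it was at the start of the episode above 0.04 m).
It also fails if it takes over 72 s, if anything falls off the work surface, if the arm or the gripper's body presses on something with over 40 N, if the wrist force passes 120 N, or if a joint passes its speed limit or range.

## Working session

There is one attempt and no reset: what is moved stays moved. The work goes in short steps, Python scripts to look and compute and a shell command to move; the robot and the scene stay as the last step left them, time stands still between calls to the robot, and variables do not carry over. Pictures are saved under pics/ and viewed, at most 10 in all, crops included, and the job is handed in when it is done.

```bash
mkdir -p pics; cat > h.py <<'E'
import numpy as np, cv2
from rig import *
from scipy.spatial.transform import Rotation as R
def ray(c,px):
    x=(px[0]-c['cx'])/c['fx']; y=(px[1]-c['cy'])/c['fy']
    return np.array([x,-y,-1.0])
def world(c,px,z=None):
    M=np.linalg.inv(c['camera_from_world']); d=M[:3,:3]@ray(c,px); o=M[:3,3]
    if z is None: return o+d*c['depth'][int(px[1]),int(px[0])]
    return o+d*(z-o[2])/d[2]
def Rt(s): return R.from_quat(s['ee_rot'],scalar_first=True).as_matrix()
def totool(s,p): return Rt(s).T@(np.array(p)-s['eef_pos'])
E
cat > a.py <<'E'
from h import *
np.set_printoptions(precision=1,suppress=True)
s=sense(); print(s); print(Rt(s))
Z={'press':0,'shuttle':None,'shuttle_post':65,'crank_grip':286,'ram':120,'screwdriver':0,'tape':0,'bell':0,'spare_barrel':0,'jar':0,'mallet':0}
for cam in('scene','side'):
    c=capture(cam); cv2.imwrite(f'pics/{cam}0.png',c['color'][:,:,::-1]); print(cam,[k for k in c])
    for q,z in Z.items():
        r=place_of(q,cam)
        if r: print(q,round(r[0]['conf'],2),np.array(r[0]['centre']),world(c,r[0]['centre'],24 if z is None else z))
E
python3 a.py
```

```text
{'time_s': 0.0, 'joints': array([-1.6,  0.3,  1.5,  0. ,  1.3, -0.2]), 'dq': array([-0.,  0., -0.,  0., -0.,  0.]), 'tau': array([  0. , -41.2, -26. ,  -0. ,   0. ,  -0. ]), 'eef_pos': array([ 118. , -511.3,  230.7]), 'ee_rot': array([-0. ,  1. ,  0.1,  0. ]), 'force': array([-0.7,  0.4,  0.3]), 'wrist_torque': array([-0.,  0., -0.]), 'grip_force': 0.0, 'grip_width': 0.9970353765946343}
[[ 1.   0.2 -0. ]
 [ 0.2 -1.   0. ]
 [ 0.  -0.  -1. ]]
scene ['color', 'depth', 'fx', 'fy', 'cx', 'cy', 'camera_from_world']
press 0.77 [344.8 218. ] [566.9 107.    0. ]
shuttle 0.96 [334.4 215.7] [557.1  67.3  24. ]
shuttle_post 0.97 [291.9 222.6] [550. -99.  65.]
crank_grip 0.61 [338.2 157.8] [520.7  88.6 286. ]
screwdriver 0.75 [331.8 265.6] [733.2 -28.3   0. ]
tape 0.48 [386.  209.2] [594.5 269.9  -0. ]
bell 0.82 [195.7 260.2] [ 516.2 -450.5    0. ]
spare_barrel 0.43 [387.7 155.4] [345.6 423.3   0. ]
jar 0.92 [217.2 285.7] [ 643.7 -411.8    0. ]
mallet 0.72 [423.6 201.8] [623.2 421.7   0. ]
side ['color', 'depth', 'fx', 'fy', 'cx', 'cy', 'camera_from_world']
press 0.82 [308.8 252.6] [577.8 113.4   0. ]
shuttle 0.96 [322.  242.7] [546.  65.  24.]
shuttle_post 0.74 [340.3 204.8] [ 552.  -109.2   65. ]
crank_grip 0.55 [330.2 196.1] [520.   56.6 286. ]
ram 0.7 [313.2 233.7] [559.7 108.4 120. ]
screwdriver 0.6 [289.8 216.7] [731.8 -10.9   0. ]
tape 0.67 [286.8 281.2] [589.4 260.9   0. ]
bell 0.71 [377.9 168.7] [ 516.5 -443.3    0. ]
spare_barrel 0.63 [330.7 355. ] [329.5 433.8   0. ]
jar 0.68 [349.2 163.1] [ 648.9 -419.     0. ]
mallet 0.68 [253.4 318.4] [617. 438.   0.]
```

View pics/scene0.png

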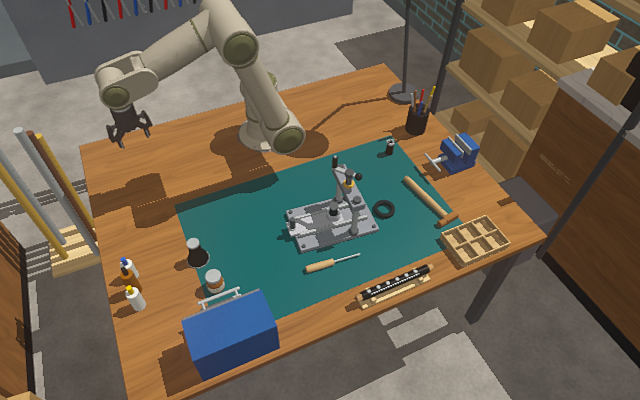

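View pics/side0.png

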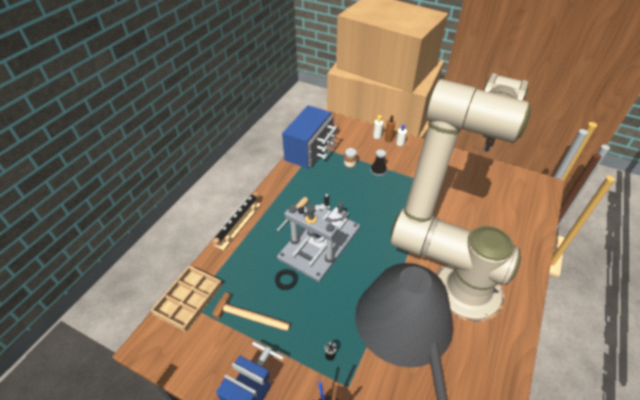

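The scene picture shows the press at about (335,215), the post at (291,218) and a black grip near (336,160). The side picture shows the press at (315,240). Next I'll work out the shift to a viewing position beside the press.

```bash
python3 - <<'E'
from h import *
np.set_printoptions(precision=3,suppress=True)
s=sense(); print(Rt(s)); print(totool(s,[520,-170,380]))
c=capture('wrist'); print(c['mount'],c['fx'],c['cx'],c['cy'])
E
```

```text
[[ 0.974  0.225 -0.   ]
 [ 0.225 -0.974  0.   ]
 [ 0.    -0.    -1.   ]]
[ 468.467 -242.427 -148.708]
[[   0.       0.965    0.262   66.93 ]
 [   1.      -0.      -0.      -1.04 ]
 [  -0.       0.262   -0.965 -141.99 ]
 [   0.       0.       0.       1.   ]] 332.2341672040659 314.3463177993524 198.9864721374433
```

```bash
R='' ; python3 -m jog '[{"tx":34,"ty":-28,"tz":-20},{"tx":34,"ty":-28,"tz":-20},{"tx":34,"ty":-28,"tz":-20},{"tx":34,"ty":-28,"tz":-20},{"tx":34,"ty":-28,"tz":-20}]' && python3 -m jog '[{"tx":34,"ty":-28,"tz":-12},{"tx":34,"ty":-28,"tz":-12},{"tx":34,"ty":-28,"tz":-12},{"tx":34,"ty":-28,"tz":-12},{"tx":34,"ty":-28,"tz":-12}]' && python3 -m jog '[{"tx":34,"ty":-28},{"tx":34,"ty":-28},{"tx":34,"ty":-28},{"tx":34,"ty":-28},{"tx":34,"ty":-28}]'
cat > w.py <<'E'
from h import *
import sys
np.set_printoptions(precision=1,suppress=True)
s=sense(); c=capture('wrist'); T=np.eye(4); T[:3,:3]=Rt(s); T[:3,3]=s['eef_pos']
c['camera_from_world']=np.linalg.inv(T@c['mount'])
cv2.imwrite(f'pics/{sys.argv[1]}.png',c['color'][:,:,::-1])
print(s['time_s'],s['eef_pos'],s['force'],s['grip_width']); print(Rt(s)[0])
for q,z in {'press':0,'shuttle':14,'shuttle_post':65,'crank_grip':286,'ram':120}.items():
    for r in place_of(q,'wrist')[:2]: 
        p=r['centre']; print(q,round(r['conf'],2),np.array(p),world(c,p,z), world(c,np.clip(p,0,[639,399])))
np.savez('last.npz',depth=c['depth'],cfw=c['camera_from_world'],fx=c['fx'],fy=c['fy'],cx=c['cx'],cy=c['cy'])
E
python3 w.py w1
```

```text
1.25 [ 118.  -511.6  231.3] [-0.3 -0.1 -0.3] 0.9984578427595854
[1.  0.2 0. ]schema error: expected keys tx, ty, tz, ax, ay, az, jaw
```

View pics/w1.png

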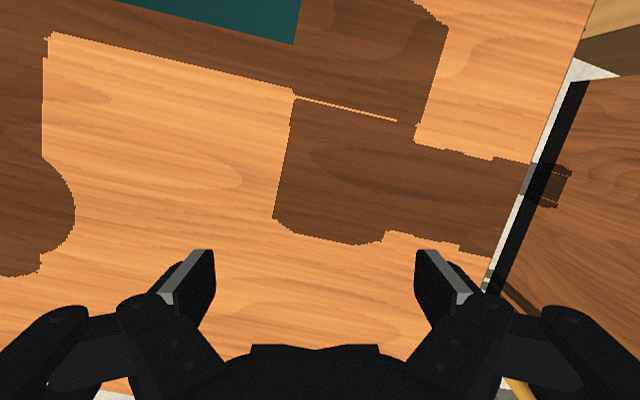

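The command was refused because every row needs all seven keys, so the arm hasn't moved. The picture shows only bare bench and the open fingers at (195,270) and (435,270).

```bash
python3 -m jog '[{"tx":34,"ty":-28,"tz":-20,"ax":0,"ay":0,"az":0,"jaw":-1},{"tx":34,"ty":-28,"tz":-20,"ax":0,"ay":0,"az":0,"jaw":-1},{"tx":34,"ty":-28,"tz":-20,"ax":0,"ay":0,"az":0,"jaw":-1},{"tx":34,"ty":-28,"tz":-20,"ax":0,"ay":0,"az":0,"jaw":-1},{"tx":34,"ty":-28,"tz":-20,"ax":0,"ay":0,"az":0,"jaw":-1}]' && python3 -m jog '[{"tx":34,"ty":-28,"tz":-12,"ax":0,"ay":0,"az":0,"jaw":-1},{"tx":34,"ty":-28,"tz":-12,"ax":0,"ay":0,"az":0,"jaw":-1},{"tx":34,"ty":-28,"tz":-12,"ax":0,"ay":0,"az":0,"jaw":-1},{"tx":34,"ty":-28,"tz":-12,"ax":0,"ay":0,"az":0,"jaw":-1},{"tx":34,"ty":-28,"tz":-12,"ax":0,"ay":0,"az":0,"jaw":-1}]' && python3 -m jog '[{"tx":34,"ty":-28,"tz":0,"ax":0,"ay":0,"az":0,"jaw":-1},{"tx":34,"ty":-28,"tz":0,"ax":0,"ay":0,"az":0,"jaw":-1},{"tx":34,"ty":-28,"tz":0,"ax":0,"ay":0,"az":0,"jaw":-1},{"tx":34,"ty":-28,"tz":0,"ax":0,"ay":0,"az":0,"jaw":-1}]'
python3 w.py w2
```

```text
time_s: 2.17
eef_pos: [252.8, -335.7, 332.1]
ee_rot: [0.0, 0.994, 0.113, 0.0]
force: [1.2, -0.6, -0.2]
grip_width: 1.005
grip_force: 0.0
time_s: 2.8
eef_pos: [387.0, -161.0, 391.8]
ee_rot: [0.0, 0.994, 0.113, 0.0]
force: [0.4, -0.6, -0.5]
grip_width: 1.001
grip_force: 0.0
time_s: 3.3
eef_pos: [494.4, -21.2, 391.4]
ee_rot: [0.0, 0.994, 0.113, 0.0]
force: [0.1, -0.4, 0.2]
grip_width: 1.001
grip_force: 0.0
3.3 [494.4 -21.2 391.4] [ 0.1 -0.4  0.2] 1.000868548319797
[1.  0.2 0. ]
press 0.56 [246.9  85. ] [570.7 102.5   0. ] [570.3  98.7  18.6]
shuttle 0.61 [273.   91.4] [570.3  60.2  14. ] [568.4  49.  102.9]
shuttle_post 0.87 [374.5 132. ] [548.3 -93.5  65. ] [548.7 -89.8  84.8]
crank_grip 0.66 [202.7 127.8] [528.2  71.  286. ] [530.4  65.7 303.1]
ram 0.71 [223.   80.6] [566.7 106.5 120. ] [565.3  86.3 194.9]
ram 0.48 [197.5 128.7] [504.8 128.2 120. ] [528.7  69.7 301.2]
```

View pics/w2.png

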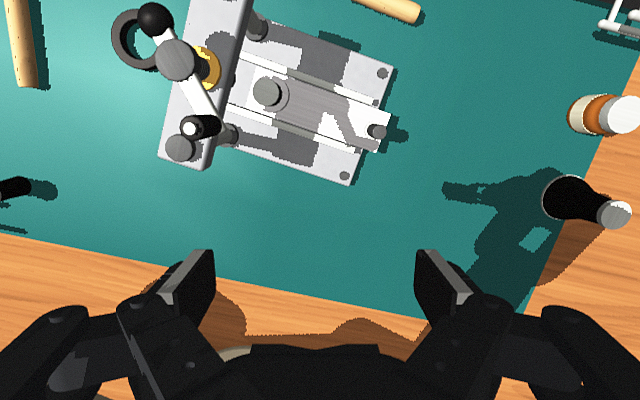

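The wrist view shows the post at (376,131), the barrel top at (268,92), the crank hub at (180,60) and the grip at (203,128). The ball counterweight is at (155,18). The crank is therefore already about 45° past 0.

```bash
cat > cl.py <<'E'
from h import *
np.set_printoptions(precision=1,suppress=True)
L=dict(np.load('last.npz'))
d=L['depth']; v,u=np.mgrid[0:400,0:640]
P=np.stack([(u-L['cx'])/L['fx']*d,-(v-L['cy'])/L['fy']*d,-d],-1)
M=np.linalg.inv(L['cfw']); W=P@M[:3,:3].T+M[:3,3]
def pick(n,xy,r,lo,hi):
    m=(np.hypot(W[...,0]-xy[0],W[...,1]-xy[1])<r)&(W[...,2]>lo)&(W[...,2]<hi)&(d>0)
    p=W[m].astype(np.float32)
    if len(p)<4: print(n,len(p)); return
    print(n,len(p),'med',np.median(p,0),'circ',*cv2.minEnclosingCircle(p[:,:2].copy()))
E
cat > cl1.py <<'E'
from cl import *
pick('post',(548,-92),25,75,95)
pick('barrel',(568,49),30,95,120)
pick('grip',(530,66),25,293,315)
print('hub',W[60,180],'ball',W[18,155])
pick('hubtop',W[60,180][:2],30,W[60,180][2]-4,W[60,180][2]+6)
print('plate',W[110,325],'bench',W[200,300])
E
python3 cl1.py
```

```text
post 189 med [550.9 -94.7  85.1] circ (550.6774291992188, -95.67740631103516) 9.942989349365234
barrel 585 med [566.4  57.9 102.4] circ (566.3980712890625, 58.130863189697266) 16.482751846313477
grip 604 med [529.5  71.9 301.8] circ (528.822021484375, 73.54583740234375) 9.082005500793457
hub [571.6 103.9 257.7] ball [596.2 124.2 261.1]
hubtop 2218 med [571.7 107.9 257.3] circ (571.601806640625, 104.0440902709961) 29.89985466003418
plate [561.6 -20.9  32.5] bench [411.5 -15.1  -0.4]
```

```bash
python3 -m jog '[{"tx":0,"ty":0,"tz":20,"ax":0,"ay":0,"az":0.165,"jaw":-1},{"tx":0,"ty":0,"tz":20,"ax":0,"ay":0,"az":0.165,"jaw":-1},{"tx":32,"ty":34,"tz":40,"ax":0,"ay":0,"az":0,"jaw":-1},{"tx":32,"ty":34,"tz":40,"ax":0,"ay":0,"az":0,"jaw":-0.5},{"tx":0,"ty":0,"tz":40,"ax":0,"ay":0,"az":0,"jaw":-0.5}]' && python3 -m jog '[{"tx":0,"ty":0,"tz":30,"ax":0,"ay":0,"az":0,"jaw":-0.5},{"tx":0,"ty":0,"tz":30,"ax":0,"ay":0,"az":0,"jaw":-0.5}]'
python3 w.py w3; sed 's/^pick(.barrel.*//;s/^pick(.grip.*//;s/^p.*hub.*//;/plate/d' cl1.py >cl2.py; python3 cl2.py; python3 -c "
from h import *
s=sense();print(Rt(s),totool(s,[550.7,-95.3,52]),s['joints'])"
```

```text
time_s: 4.22
eef_pos: [550.6, -100.1, 229.4]
ee_rot: [0.0, 0.999, -0.054, -0.0]
force: [0.9, 0.5, -0.1]
grip_width: 0.75
grip_force: 0.0
time_s: 4.47
eef_pos: [549.8, -98.0, 170.6]
ee_rot: [0.0, 0.999, -0.053, 0.0]
force: [0.3, 0.7, 0.1]
grip_width: 0.75
grip_force: 0.0
4.475 [549.8 -98.  170.6] [0.3 0.7 0.1] 0.749916486801146
[ 1.  -0.1  0. ]
press 0.81 [100.4 181.6] [570.7 107.5   0. ] [579.1  68.4  58. ]
shuttle 0.84 [139.2 184.5] [566.4  63.3  14. ] [573.5  39.4  56.9]
shuttle_post 0.77 [316.1 199.5] [548.9 -98.1  65. ] [554.6 -98.6  86.1]
post 625 med [552.  -96.   85.1] circ (550.7505493164062, -95.73571014404297) 10.014575958251953
[[ 9.94623776e-01 -1.03523380e-01  2.54028572e-03]
 [-1.03520925e-01 -9.94626690e-01 -1.07989243e-03]
 [ 2.63843009e-03  8.11113953e-04 -9.99996190e-01]] [ -0.69304826  -2.17131984 121.01576728] [-3.84413389e-01  4.36177027e-01  1.47866144e+00 -5.15001606e-05
  1.22399432e+00  1.29010853e+00]
```

```bash
python3 -m jog '[{"tx":1,"ty":-2,"tz":40,"ax":0,"ay":0,"az":0,"jaw":-0.5},{"tx":0,"ty":0,"tz":40,"ax":0,"ay":0,"az":0,"jaw":-0.5},{"tx":0,"ty":0,"tz":40,"ax":0,"ay":0,"az":0,"jaw":-0.5},{"tx":0,"ty":0,"tz":0,"ax":0,"ay":0,"az":0,"jaw":0.8},{"tx":0,"ty":0,"tz":0,"ax":0,"ay":0,"az":0,"jaw":0.8}]' 40 && python3 -m jog '[{"tx":0,"ty":0,"tz":0,"ax":0,"ay":0,"az":0,"jaw":0.8},{"tx":0,"ty":0,"tz":0,"ax":0,"ay":0,"az":0,"jaw":0.8},{"tx":0,"ty":-8,"tz":0,"ax":0,"ay":0,"az":0,"jaw":0.8},{"tx":0,"ty":-8,"tz":0,"ax":0,"ay":0,"az":0,"jaw":0.8}]'
```

```text
time_s: 5.4
eef_pos: [552.8, -95.4, 53.6]
ee_rot: [0.001, 0.999, -0.052, 0.002]
force: [0.4, -0.3, 0.1]
grip_width: 0.332
grip_force: 0.0
time_s: 5.9
eef_pos: [554.5, -79.9, 53.8]
ee_rot: [0.001, 0.999, -0.052, 0.002]
force: [-1.7, -2.6, 6.6]
grip_width: 0.226
grip_force: 39.1
```

```bash
python3 -m jog '[{"tx":0,"ty":-7,"tz":0,"ax":0,"ay":0,"az":0,"jaw":0.8},{"tx":0,"ty":-7,"tz":0,"ax":0,"ay":0,"az":0,"jaw":0.8},{"tx":0,"ty":-7,"tz":0,"ax":0,"ay":0,"az":0,"jaw":0.8},{"tx":0,"ty":-4,"tz":0,"ax":0,"ay":0,"az":0,"jaw":0.8}]'; for i in 1; do python3 -m jog '[{"tx":0,"ty":-3,"tz":0,"ax":0,"ay":0,"az":0,"jaw":0.8},{"tx":0,"ty":-3,"tz":0,"ax":0,"ay":0,"az":0,"jaw":0.8}]'; python3 -m jog '[{"tx":0,"ty":-2,"tz":0,"ax":0,"ay":0,"az":0,"jaw":0.8}]'; python3 -m jog '[{"tx":0,"ty":-2,"tz":0,"ax":0,"ay":0,"az":0,"jaw":0.8}]'; done
```

```text
time_s: 6.4
eef_pos: [557.0, -54.7, 53.8]
ee_rot: [0.001, 0.999, -0.051, 0.002]
force: [-0.9, -3.3, 7.9]
grip_width: 0.217
grip_force: 39.1
time_s: 6.65
eef_pos: [557.6, -48.9, 53.8]
ee_rot: [0.001, 0.999, -0.051, 0.002]
force: [-2.4, -3.9, 8.6]
grip_width: 0.224
grip_force: 39.1
time_s: 6.78
eef_pos: [557.8, -46.9, 53.8]
ee_rot: [0.001, 0.999, -0.051, 0.002]
force: [-2.9, -8.3, 9.2]
grip_width: 0.22
grip_force: 39.5
time_s: 6.9
eef_pos: [557.8, -46.9, 53.8]
ee_rot: [0.003, 0.999, -0.051, 0.002]
force: [-5.9, -21.0, 6.7]
grip_width: 0.223
grip_force: 39.8
```

```bash
python3 -m jog '[{"tx":0,"ty":2,"tz":0,"ax":0,"ay":0,"az":0,"jaw":0.8},{"tx":0,"ty":0,"tz":0,"ax":0,"ay":0,"az":0,"jaw":-0.3},{"tx":0,"ty":0,"tz":0,"ax":0,"ay":0,"az":0,"jaw":-0.3},{"tx":0,"ty":0,"tz":-20,"ax":0,"ay":0,"az":0,"jaw":-0.3},{"tx":0,"ty":0,"tz":-50,"ax":0,"ay":0,"az":0,"jaw":-0.3}]' && python3 -m jog '[{"tx":0,"ty":0,"tz":-55,"ax":0,"ay":0,"az":0,"jaw":-0.3},{"tx":0,"ty":0,"tz":-55,"ax":0,"ay":0,"az":0,"jaw":-0.3},{"tx":0,"ty":0,"tz":-55,"ax":0,"ay":0,"az":0,"jaw":-0.3},{"tx":0,"ty":0,"tz":-50,"ax":0,"ay":0,"az":0,"jaw":-0.3}]' && python3 -m jog '[{"tx":-14,"ty":-38,"tz":-10,"ax":0,"ay":0,"az":0,"jaw":-0.3},{"tx":-14,"ty":-39,"tz":0,"ax":0,"ay":0,"az":0,"jaw":-0.3},{"tx":-13,"ty":-39,"tz":0,"ax":0,"ay":0,"az":0,"jaw":-0.3},{"tx":0,"ty":0,"tz":0,"ax":0,"ay":0,"az":0,"jaw":-0.3}]'
python3 w.py w4; python3 - <<'E'
from cl import *
pick('grip',(529,73),25,290,315); pick('hub',(572,107),35,250,265); pick('post',(558,-47),20,75,95)
s=sense(); print(totool(s,[529,73,268]))
E
```

```text
time_s: 7.52
eef_pos: [555.5, -45.8, 120.5]
ee_rot: [-0.001, 0.999, -0.052, -0.002]
force: [1.0, -0.5, 0.4]
grip_width: 0.655
grip_force: 0.0
time_s: 8.02
eef_pos: [556.3, -45.9, 338.6]
ee_rot: [0.0, 0.999, -0.051, 0.001]
force: [-0.0, 0.5, 0.3]
grip_width: 0.654
grip_force: 0.0
time_s: 8.52
eef_pos: [527.1, 75.6, 346.8]
ee_rot: [-0.0, 0.999, -0.05, 0.0]
force: [-0.3, -1.0, -0.0]
grip_width: 0.65
grip_force: 0.0
8.525 [527.1  75.6 346.8] [-0.3 -1.  -0. ] 0.6503441761602454
[ 1.  -0.1  0. ]
press 0.63 [291.8 128. ] [570.6 105.    0. ] [580.1  90.6 203.1]
crank_grip 0.83 [317.7 214.3] [528.5  74.5 286. ] [533.3  74.2 301.1]
ram 0.85 [282.7 133.3] [571.5 107.  120. ] [578.9  94.5 245.2]
grip 764 med [531.1  73.7 301.7] circ (529.0325927734375, 73.8193359375) 8.948973655700684
hub 3171 med [573.9 110.  257.3] circ (572.0269165039062, 106.99229431152344) 34.95234680175781
post 243 med [556.3 -44.4  85. ] circ (555.7993774414062, -45.662174224853516) 10.106878280639648
[ 1.  -0.5 78.1]
```

View pics/w4.png

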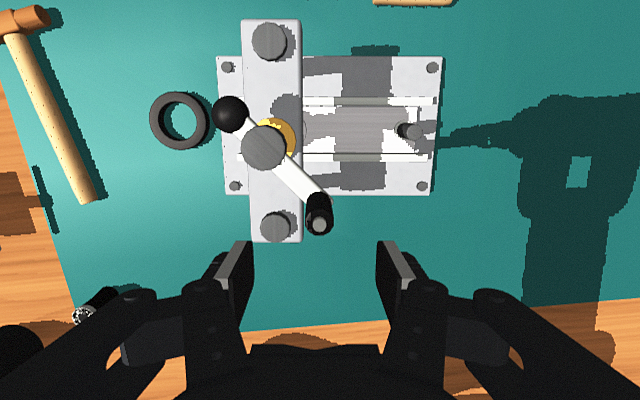

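The picture shows the grip at (319,220) between the fingers, the hub at (265,148) and the post home at (408,130). I'll descend and grasp.

```bash
python3 -m jog '[{"tx":1,"ty":0,"tz":40,"ax":0,"ay":0,"az":0,"jaw":-0.3},{"tx":0,"ty":0,"tz":38,"ax":0,"ay":0,"az":0,"jaw":-0.3},{"tx":0,"ty":0,"tz":0,"ax":0,"ay":0,"az":0,"jaw":0.8},{"tx":0,"ty":0,"tz":0,"ax":0,"ay":0,"az":0,"jaw":0.8},{"tx":0,"ty":0,"tz":0,"ax":0,"ay":0,"az":0,"jaw":0.8}]' 60 && python3 -m jog '[{"tx":0,"ty":0,"tz":0,"ax":0,"ay":0,"az":0,"jaw":0.8},{"tx":0,"ty":0,"tz":0,"ax":0,"ay":0,"az":0,"jaw":0.8}]'
cat > c.py <<'E'
from h import *
import sys
A=np.array([571.6,107.8]); u=np.array([.103,.995])
s=sense(); d=s['eef_pos'][:2]-A; r=np.hypot(*d); th=np.arctan2(d[1],d[0]); a=(np.arctan2(-u[1],-u[0])-th)%(2*np.pi)
t=np.array([d[1],-d[0]])/r  # clockwise tangent
print('t',round(s['time_s'],2),'crank',round(a,3),'r',round(r,1),'z',round(s['eef_pos'][2],1),'Ft',round(-s['force'][:2]@t,1),'Fr',round(s['force'][:2]@d/r,1),'Fz',round(s['force'][2],1),'w',round(s['grip_width'],2))
# plan rows: args: start commanded crank angle, step, n
if len(sys.argv)>1:
    a0,st,n=float(sys.argv[1]),float(sys.argv[2]),int(sys.argv[3])
    x=Rt(s)
    def pos(q): 
        th=np.arctan2(-u[1],-u[0])-q; return np.r_[A+55*np.array([np.cos(th),np.sin(th)]),-12*q/2/np.pi]
    print('first from measured',np.round(x.T@(pos(a0)-np.r_[s['eef_pos'][:2],pos(a0)[2]]),1))
    for i in range(n):
        v=x.T@(pos(a0+(i+1)*st)-pos(a0+i*st)); print(round(a0+(i+1)*st,2),np.round(v,1))
E
python3 c.py 0.8 0.25 26
```

```text
time_s: 9.45
eef_pos: [529.5, 72.8, 270.2]
ee_rot: [0.0, 0.999, -0.052, 0.002]
force: [-0.0, -3.1, 4.8]
grip_width: 0.193
grip_force: 58.6
time_s: 9.7
eef_pos: [529.4, 72.8, 270.2]
ee_rot: [0.001, 0.999, -0.052, 0.002]
force: [-0.8, -4.3, 6.3]
grip_width: 0.19
grip_force: 58.8
t 9.7 crank 0.775 r 54.8 z 270.2 Ft 2.8 Fr 3.3 Fz 6.3 w 0.19
first from measured [-1.1 -0.8 -0. ]
1.05 [ -8.3 -11.    0.4]
1.3 [ -5.3 -12.7   0.4]
1.55 [ -2.  -13.6   0.5]
1.8 [  1.4 -13.6   0.5]
2.05 [  4.8 -12.9   0.5]
2.3 [  7.8 -11.3   0.5]
2.55 [10.3 -9.   0.5]
2.8 [12.2 -6.2  0.5]
3.05 [13.4 -3.   0.5]
3.3 [13.7  0.5  0.5]
3.55 [13.2  3.8  0.5]
3.8 [11.8  7.   0.5]
4.05 [9.7 9.7 0.5]
4.3 [ 7.  11.8  0.5]
4.55 [ 3.9 13.2  0.5]
4.8 [ 0.5 13.7  0.5]
5.05 [-2.9 13.4  0.5]
5.3 [-6.1 12.3  0.5]
5.55 [-9.  10.4  0.5]
5.8 [-11.3   7.8   0.4]
6.05 [-12.8   4.8   0.4]
6.3 [-13.6   1.5   0.4]
6.55 [-13.6  -1.9   0.4]
6.8 [-12.7  -5.2   0.4]
7.05 [-11.   -8.2   0.4]
7.3 [ -8.6 -10.7   0.4]
```

```bash
python3 -m jog '[{"tx":-8.3,"ty":-11,"tz":0.4,"ax":0,"ay":0,"az":0,"jaw":0.8},{"tx":-5.3,"ty":-12.7,"tz":0.4,"ax":0,"ay":0,"az":0,"jaw":0.8},{"tx":-2,"ty":-13.6,"tz":0.5,"ax":0,"ay":0,"az":0,"jaw":0.8}]' | sed -n 2p; python3 c.py;  python3 -m jog '[{"tx":1.4,"ty":-13.6,"tz":0.5,"ax":0,"ay":0,"az":0,"jaw":0.8},{"tx":4.8,"ty":-12.9,"tz":0.5,"ax":0,"ay":0,"az":0,"jaw":0.8},{"tx":7.8,"ty":-11.3,"tz":0.5,"ax":0,"ay":0,"az":0,"jaw":0.8}]'|sed -n 2p; python3 c.py
```

```text
eef_pos: [517.2, 110.7, 268.8]
t 10.07 crank 1.521 r 54.5 z 268.8 Ft 10.0 Fr -0.0 Fz 6.2 w 0.2
eef_pos: [534.6, 147.8, 267.3]
t 10.45 crank 2.291 r 54.5 z 267.3 Ft 9.4 Fr -3.3 Fz 8.4 w 0.19
```

```bash
python3 -m jog '[{"tx":10.3,"ty":-9,"tz":0.5,"ax":0,"ay":0,"az":0,"jaw":0.8},{"tx":12.2,"ty":-6.2,"tz":0.5,"ax":0,"ay":0,"az":0,"jaw":0.8},{"tx":13.4,"ty":-3,"tz":0.5,"ax":0,"ay":0,"az":0,"jaw":0.8}]' | sed -n 2p; python3 c.py;  python3 -m jog '[{"tx":13.7,"ty":0.5,"tz":0.5,"ax":0,"ay":0,"az":0,"jaw":0.8},{"tx":13.2,"ty":3.8,"tz":0.5,"ax":0,"ay":0,"az":0,"jaw":0.8},{"tx":11.8,"ty":7,"tz":0.5,"ax":0,"ay":0,"az":0,"jaw":0.8}]'|sed -n 2p; python3 c.py; python3 -m jog '[{"tx":9.7,"ty":9.7,"tz":0.5,"ax":0,"ay":0,"az":0,"jaw":0.8},{"tx":7,"ty":11.8,"tz":0.5,"ax":0,"ay":0,"az":0,"jaw":0.8}]' | sed -n 2p; python3 c.py; python3 -m jog '[{"tx":3.9,"ty":13.2,"tz":0.5,"ax":0,"ay":0,"az":0,"jaw":0.8},{"tx":0.5,"ty":13.7,"tz":0.5,"ax":0,"ay":0,"az":0,"jaw":0.8}]' | sed -n 2p; python3 c.py
```

```text
eef_pos: [572.0, 162.6, 265.8]
t 10.82 crank 3.045 r 54.8 z 265.8 Ft 9.8 Fr -6.4 Fz 9.6 w 0.19
eef_pos: [609.1, 148.4, 264.4]
t 11.2 crank 3.784 r 55.3 z 264.4 Ft 10.8 Fr -6.3 Fz 9.5 w 0.19
eef_pos: [624.0, 126.2, 263.5]
t 11.45 crank 4.271 r 55.5 z 263.5 Ft 9.7 Fr -4.7 Fz 8.1 w 0.19
eef_pos: [626.6, 99.1, 262.6]
t 11.7 crank 4.766 r 55.7 z 262.6 Ft 9.6 Fr -0.9 Fz 6.7 w 0.19
```

```bash
python3 -m jog '[{"tx":-2.9,"ty":13.4,"tz":0.5,"ax":0,"ay":0,"az":0,"jaw":0.8},{"tx":-6.1,"ty":12.3,"tz":0.5,"ax":0,"ay":0,"az":0,"jaw":0.8}]' | sed -n 2p; python3 c.py;  python3 -m jog '[{"tx":-9,"ty":10.4,"tz":0.5,"ax":0,"ay":0,"az":0,"jaw":0.8},{"tx":-11.3,"ty":7.8,"tz":0.4,"ax":0,"ay":0,"az":0,"jaw":0.8}]'|sed -n 2p; python3 c.py; python3 -m jog '[{"tx":-12.8,"ty":4.8,"tz":0.4,"ax":0,"ay":0,"az":0,"jaw":0.8},{"tx":-13.6,"ty":1.5,"tz":0.4,"ax":0,"ay":0,"az":0,"jaw":0.8}]' | sed -n 2p; python3 c.py; python3 -m jog '[{"tx":-13.6,"ty":-1.9,"tz":0.4,"ax":0,"ay":0,"az":0,"jaw":0.8}]' | sed -n 2p; python3 c.py 6.55 0.2 20
```

```text
eef_pos: [615.7, 73.8, 261.7]
t 11.95 crank 5.265 r 55.7 z 261.7 Ft 10.3 Fr -1.3 Fz 5.6 w 0.19
eef_pos: [594.0, 56.9, 260.7]
t 12.2 crank 5.766 r 55.6 z 260.7 Ft 9.9 Fr -1.5 Fz 4.6 w 0.2
eef_pos: [567.1, 52.6, 259.8]
t 12.45 crank 6.261 r 55.4 z 259.8 Ft 9.9 Fr -1.9 Fz 2.7 w 0.19
eef_pos: [553.8, 55.4, 259.3]
t 12.57 crank 0.225 r 55.3 z 259.3 Ft 10.3 Fr -2.5 Fz 3.1 w 0.19
first from measured [-2.1 -0.9 -0. ]
6.75 [-10.3  -3.9   0.3]
6.95 [-9.3 -5.9  0.3]
7.15 [-7.9 -7.6  0.3]
7.35 [-6.2 -9.   0.3]
7.55 [ -4.3 -10.1   0.3]
7.75 [ -2.2 -10.8   0.4]
7.95 [ -0.1 -11.    0.4]
8.15 [  2.1 -10.8   0.4]
8.35 [  4.2 -10.1   0.4]
8.55 [ 6.2 -9.1  0.4]
8.75 [ 7.8 -7.7  0.4]
8.95 [ 9.2 -6.   0.5]
9.15 [10.2 -4.   0.5]
9.35 [10.8 -1.9  0.5]
9.55 [11.   0.3  0.5]
9.75 [10.7  2.4  0.5]
9.95 [10.   4.5  0.5]
10.15 [8.9 6.4 0.5]
10.35 [7.5 8.1 0.4]
10.55 [5.7 9.4 0.4]
```

```bash

python3 -m jog '[{"tx":-10.3,"ty":-3.9,"tz":0.3,"ax":0,"ay":0,"az":0,"jaw":0.8},{"tx":-9.3,"ty":-5.9,"tz":0.3,"ax":0,"ay":0,"az":0,"jaw":0.8}]'>/dev/null; python3 c.py
python3 -m jog '[{"tx":-7.9,"ty":-7.6,"tz":0.3,"ax":0,"ay":0,"az":0,"jaw":0.8}]'>/dev/null; python3 c.py
python3 -m jog '[{"tx":-6.2,"ty":-9,"tz":0.3,"ax":0,"ay":0,"az":0,"jaw":0.8}]'>/dev/null; python3 c.py
python3 -m jog '[{"tx":-4.3,"ty":-10.1,"tz":0.3,"ax":0,"ay":0,"az":0,"jaw":0.8}]'>/dev/null; python3 c.py
python3 -m jog '[{"tx":-2.2,"ty":-10.8,"tz":0.4,"ax":0,"ay":0,"az":0,"jaw":0.8}]'>/dev/null; python3 c.py
python3 -m jog '[{"tx":-0.1,"ty":-11,"tz":0.4,"ax":0,"ay":0,"az":0,"jaw":0.8}]'>/dev/null; python3 c.py
python3 -m jog '[{"tx":2.1,"ty":-10.8,"tz":0.4,"ax":0,"ay":0,"az":0,"jaw":0.8}]'>/dev/null; python3 c.py
```

```text
t 12.82 crank 0.624 r 55.0 z 258.6 Ft 10.9 Fr -1.2 Fz 1.1 w 0.19
t 12.95 crank 0.824 r 54.9 z 258.2 Ft 10.8 Fr -0.1 Fz 1.1 w 0.2
t 13.07 crank 1.025 r 54.7 z 257.8 Ft 10.5 Fr 0.8 Fz 3.2 w 0.19
t 13.2 crank 1.228 r 54.6 z 257.4 Ft 10.0 Fr 0.4 Fz 2.6 w 0.19
t 13.32 crank 1.433 r 54.5 z 257.0 Ft 9.4 Fr 0.5 Fz 4.0 w 0.19
t 13.45 crank 1.639 r 54.5 z 256.6 Ft 10.6 Fr 0.4 Fz 4.6 w 0.19
t 13.57 crank 1.844 r 54.4 z 256.2 Ft 10.1 Fr -0.6 Fz 5.6 w 0.19
```

```bash

python3 -m jog '[{"tx":4.2,"ty":-10.1,"tz":0.4,"ax":0,"ay":0,"az":0,"jaw":0.8}]'>/dev/null; python3 c.py
python3 -m jog '[{"tx":6.2,"ty":-9.1,"tz":0.4,"ax":0,"ay":0,"az":0,"jaw":0.8}]'>/dev/null; python3 c.py
python3 -m jog '[{"tx":7.8,"ty":-7.7,"tz":0.4,"ax":0,"ay":0,"az":0,"jaw":0.8}]'>/dev/null; python3 c.py
python3 -m jog '[{"tx":9.2,"ty":-6,"tz":0.5,"ax":0,"ay":0,"az":0,"jaw":0.8}]'>/dev/null; python3 c.py
```

```text
t 13.7 crank 2.047 r 54.4 z 255.8 Ft 10.7 Fr -1.6 Fz 6.1 w 0.19
t 13.82 crank 2.251 r 54.4 z 255.4 Ft 9.6 Fr -1.9 Fz 6.8 w 0.19
t 13.95 crank 2.453 r 54.5 z 255.0 Ft 9.8 Fr -2.3 Fz 7.9 w 0.19
t 14.07 crank 2.65 r 54.5 z 254.7 Ft 13.6 Fr -3.7 Fz 10.3 w 0.19
```

The touch falls between crank 8.74 and 8.93 rad, which fits the barrel height I measured. The target is therefore about 10.4 rad.

```bash

python3 -m jog '[{"tx":10.2,"ty":-4,"tz":0.5,"ax":0,"ay":0,"az":0,"jaw":0.8}]'>/dev/null; python3 c.py
python3 -m jog '[{"tx":10.8,"ty":-1.9,"tz":0.5,"ax":0,"ay":0,"az":0,"jaw":0.8}]'>/dev/null; python3 c.py
python3 -m jog '[{"tx":11,"ty":0.3,"tz":0.5,"ax":0,"ay":0,"az":0,"jaw":0.8}]'>/dev/null; python3 c.py
python3 -m jog '[{"tx":10.7,"ty":2.4,"tz":0.5,"ax":0,"ay":0,"az":0,"jaw":0.8}]'>/dev/null; python3 c.py
```

```text
t 14.2 crank 2.847 r 54.6 z 254.3 Ft 14.4 Fr -4.3 Fz 10.7 w 0.19
t 14.32 crank 3.045 r 54.7 z 253.9 Ft 13.9 Fr -4.2 Fz 11.2 w 0.19
t 14.45 crank 3.243 r 54.9 z 253.6 Ft 14.9 Fr -4.5 Fz 11.8 w 0.19
t 14.57 crank 3.439 r 55.0 z 253.2 Ft 15.7 Fr -5.4 Fz 12.7 w 0.19
```

```bash

python3 -m jog '[{"tx":10,"ty":4.5,"tz":0.5,"ax":0,"ay":0,"az":0,"jaw":0.8}]'>/dev/null; python3 c.py
python3 -m jog '[{"tx":8.9,"ty":6.4,"tz":0.5,"ax":0,"ay":0,"az":0,"jaw":0.8}]'>/dev/null; python3 c.py
python3 -m jog '[{"tx":7.5,"ty":8.1,"tz":0.4,"ax":0,"ay":0,"az":0,"jaw":0.8}]'>/dev/null; python3 c.py
python3 -m jog '[{"tx":2,"ty":3.3,"tz":0.2,"ax":0,"ay":0,"az":0,"jaw":0.8}]'>/dev/null; python3 c.py
python3 -m jog '[{"tx":0,"ty":0,"tz":0,"ax":0,"ay":0,"az":0,"jaw":0.8}]'>/dev/null; python3 c.py
```

```text
t 14.7 crank 3.633 r 55.1 z 252.8 Ft 15.7 Fr -5.9 Fz 13.6 w 0.19
t 14.82 crank 3.826 r 55.3 z 252.4 Ft 16.3 Fr -5.8 Fz 13.7 w 0.19
t 14.95 crank 4.019 r 55.4 z 252.1 Ft 16.2 Fr -5.0 Fz 12.5 w 0.19
t 15.07 crank 4.09 r 55.3 z 252.0 Ft 15.7 Fr -2.4 Fz 12.1 w 0.19
t 15.2 crank 4.094 r 55.3 z 252.0 Ft 12.6 Fr -2.5 Fz 11.1 w 0.19
```

```bash
python3 -m jog '[{"tx":0,"ty":-0.5,"tz":0,"ax":0,"ay":0,"az":0,"jaw":0.8},{"tx":0,"ty":0,"tz":0,"ax":0,"ay":0,"az":0,"jaw":-0.3},{"tx":0,"ty":0,"tz":0,"ax":0,"ay":0,"az":0,"jaw":-0.3},{"tx":0,"ty":0,"tz":0,"ax":0,"ay":0,"az":0,"jaw":-0.3},{"tx":0,"ty":0,"tz":-20,"ax":0,"ay":0,"az":0,"jaw":-0.3}]' && python3 -m jog '[{"tx":0,"ty":0,"tz":-40,"ax":0,"ay":0,"az":0,"jaw":-0.3},{"tx":-10,"ty":0,"tz":-40,"ax":0,"ay":0,"az":0,"jaw":-0.3},{"tx":-20,"ty":0,"tz":0,"ax":0,"ay":0,"az":0,"jaw":-0.3},{"tx":0,"ty":0,"tz":0,"ax":0,"ay":0,"az":0,"jaw":-0.3}]'
python3 w.py w5; python3 - <<'E'
from cl import *
pick('grip',(623,128),30,275,300); pick('post',(556,-46),20,75,95)
A=np.array([571.6,107.8])
E
```

```text
time_s: 15.82
eef_pos: [620.1, 132.7, 268.1]
ee_rot: [0.0, 0.999, -0.052, -0.002]
force: [0.9, -0.6, 0.4]
grip_width: 0.647
grip_force: 0.0
time_s: 16.32
eef_pos: [590.2, 136.1, 350.0]
ee_rot: [-0.0, 0.999, -0.051, 0.0]
force: [0.3, -0.2, 0.5]
grip_width: 0.652
grip_force: 0.0
16.325 [590.2 136.1 350. ] [ 0.3 -0.2  0.5] 0.6516265929750353
[ 1.  -0.1  0. ]
shuttle_post 0.95 [458.1 176.9] [552.1 -48.   65. ] [557.2 -39.4  85.6]
crank_grip 0.64 [307.8 167.5] [621.8 138.1 286. ] [621.7 138.1 285.4]
ram 0.83 [338.7 182.7] [572.8 110.9 120. ] [598.9 117.1 236.2]
grip 613 med [619.7 136.4 283.8] circ (618.7568359375, 136.4855194091797) 8.955340385437012
post 237 med [557.1 -43.9  84.8] circ (556.7599487304688, -45.47068405151367) 10.330872535705566
```

View pics/w5.png

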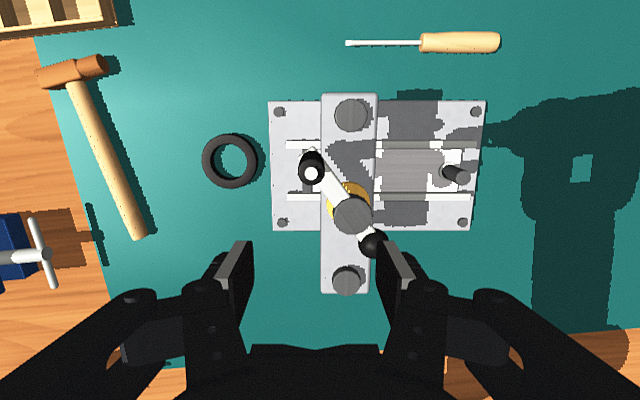

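The picture shows the grip standing free at (312,170), the post still home at (455,172) and the bystanders untouched. The grip's position gives a crank angle of about 10.35 rad, roughly 1.5 rad past touch.

```bash
python3 -c "
from rig import finish_job
print(finish_job())"
```

```text
the job is handed in; nothing more can be done
None
```

The job is handed in, but no verdict came back: the shuttle is home, the crank sits about 1.5 rad (roughly a quarter turn) past first touch and is let go, and no bystander was seen to move.

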